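Put the calipers and the screwdriver back in their fitted tool tray

TASK

Put the calipers and the yellow screwdriver away in the black tool tray. Slide the calipers' jaws shut, since only shut calipers fit, and lay both tools flat and fully home in their own shaped recesses, setting them down gently, not dropping them. Leave the masking tape, the white block and the red and white marker where they are.

Things in the scene. Friction and masses are not known exactly. Their poses are not given: they have to be found in the camera images.
- tool_tray: Black moulded tool tray with blue recess floors, 186 (x) x 218 (y) x 20 mm, fixed to the bench. Origin: centre of its underside; z up. All recesses are 14 mm deep (floor 6 mm above the underside), with 3 mm play round each tool and 3 mm bevelled rims. A finger trough 42 mm wide (along y), as deep as the recesses, crosses both at y = +33 mm, leaving 30 mm beside each tool for a finger.
- calipers_nest (a point): Where calipers_beam lies, axes alike, when the shut calipers are home in the tray: in the recess nearer the tray's -x edge, jaws towards the tray's +y. The point is 2 mm above the recess floor, at tray x -38, y +11 mm. Shut and home, calipers_thumb is at x +0.5, y +22.5, z +4 mm in this frame, midway along the finger trough.
- driver_nest (a point): Where driver_handle lies, axes alike, when the screwdriver is home in the tray: handle towards the tray's +y, blade to -y in the narrow slot. The point is 11 mm above the recess floor, 3 mm below the tray's top face, at tray x +40.5, y +33 mm, midway along the finger trough. The narrow blade slot is 13 mm wide and 8 mm deep.
- calipers_beam (a point): Middle of the calipers' beam, 2 mm above the surface they lie on. Digital calipers lying flat, 165 mm long (y), 71 mm over the jaws (x), 12 mm high, 0.16 kg. +y runs along the beam to the jaws, the fixed one 66 to 82 mm along y and reaching 45 mm to -x and 26 mm to +x of this point; the sliding one, next to it when shut, points only to -x. z up.
- calipers_thumb (a point): Grasp point on the dark display housing that slides on the beam: housing 23 mm wide (x), 65 mm long (y, from 22 mm behind this point to 42 mm ahead), its top 5.5 mm above this point, its lower edge 2 mm below; the surface the calipers lie on is 6 mm below this point. Near the balance point when shut. Axes as calipers_beam; it moves with the housing.
- calipers_slider (a joint): Opening of the calipers in m: 0 shut, up to 0.09 open. The housing shuts by sliding towards +y of calipers_beam by this amount, against about 0.4 N of friction, and stays where it is left. The loose calipers rest on the bench by their own weight and stay put or nearly so meanwhile; pushed beyond shut, they slide along.
- driver_handle (a point): Grasp point on the screwdriver, near its balance point: half-way up the yellow handle, 11 mm above the surface it lies on. Screwdriver 184 mm long, 0.06 kg; handle 24 mm wide (x), 22 mm high, from 44 mm behind this point (-y) to 51 mm ahead (+y); +y is the butt end. z up at the start.
- calipers: The calipers as a whole (the same thing as calipers_beam). Origin 9.5 mm to -x and 4 mm below calipers_beam.
- driver: The screwdriver as a whole. Origin on its underside, 37.5 mm to -y of driver_handle.
- driver_tip (a point): Tip of the steel blade, 129 mm from driver_handle along its -y; blade 5 mm thick on the handle's axis.
- marker: Red and white marker pen lying flat, 135 mm long, 17 mm thick, a bystander. Origin: centre of its underside.
- masking_tape: Roll of masking tape lying flat, 103 mm across, 25 mm high, a bystander. Origin: centre of its underside.
- spacer_block: White block, 30 x 45 x 20 mm, a bystander. Origin: centre of its underside.

How it is judged (in metres and radians):
At the end, for the whole second after the job is handed in: Calipers shut within 4 mm and home in their recess, screwdriver home in its recess, handle to the tray's +y: each within 5 to 7 mm of its nest along and across and 3 mm in height, lying flat (0.06 rad) and in line (0.08 and 0.1 rad) (value of joint calipers_slider below 0.004 m and x of calipers_beam in the frame of calipers_nest between -0.005 and 0.005 m and y of calipers_beam in the frame of calipers_nest between -0.006 and 0.006 m and z of calipers_beam in the frame of calipers_nest between -0.003 and 0.003 m and angle between the y axis of calipers_beam and the y axis of calipers_nest, either way round below 0.08 rad and angle between calipers_beam's own z axis and vertical below 0.06 rad and y of calipers_thumb in the frame of calipers_nest above 0.01 m and x of driver_handle in the frame of driver_nest between -0.006 and 0.006 m and y of driver_handle in the frame of driver_nest between -0.007 and 0.007 m and z of driver_handle in the frame of driver_nest between -0.003 and 0.003 m and angle between the y axis of driver_handle and the y axis of driver_nest, either way round below 0.1 rad and angle between driver_handle's own y axis and vertical between 1.51 and 1.63 rad and y of driver_tip in the frame of driver_nest below -0.1 m); the robot touches nothing.
It fails at once if the tray is pressed with over 40 N, as when a tool is rammed into it (contact force between tool_tray and anything else above 40 N).
It fails at once if the calipers are dropped: falling free of the fingers at over 0.7 m/s, as from 25 mm or more (linear speed of calipers above 0.7 m/s and contact force between the fingers and calipers below 0.1 N).
It fails at once if the screwdriver is dropped: falling free of the fingers at over 0.7 m/s, as from 25 mm or more (linear speed of driver above 0.7 m/s and contact force between the fingers and driver below 0.1 N).
It fails at once if the masking tape, the white block or the marker is moved by more than 25 mm (distance of any of marker, masking_tape, spacer_block from where it was at the start of the episode above 0.025 m).
It also fails if it takes over 58 s, if anything falls off the work surface, if the arm or the gripper's body presses on something with over 40 N, if the wrist force passes 120 N, or if a joint passes its speed limit or range.

ROBOT

A 6-joint arm with a two-finger parallel gripper is mounted at the origin on a cart in front of the work surface, level with it; the furniture and walls round the work are solid. World frame = base frame: x ahead of the robot, y to its left, z up, the work surface at z = 0. Lengths are in m, angles in degrees, forces in N, time in s.
With the tool pointing down it reaches from about 0.3 to 0.75 m from the base axis. Payload 8.5 kg.
Tool frame: the origin (TCP) lies between the finger pads; the fingertips stand 17 mm ahead of it and the grasp point (between the pads) lies 2 mm behind it; z points along the fingers, y is the direction in which the jaws open and shut (so a half turn about z gives the same grasp; the last joint's range is limited). The gripper opens to 85 mm and grips with 20 to 120 N. Pads are 22 mm wide; open, the fingers measure 114 mm over their backs; the gripper's body (76 mm by 85 mm) begins 54 mm behind the grasp point. The pads swing forward as they close: fully open they stand 13 mm farther back than shut.
Start: joints at [59.055, 21.807, 74.336, -0, 83.858, -12.336], TCP at [0.176, 0.521, 0.228] pointing down, gripper open.
Joint ranges: [-178.18, 178.18], [-50.72, 133.34], [12.68, 142.11], [-81.47, 261.47], [9.98, 163.14], [-165.26, 165.26]. Speed limits (degrees/s): [136.94, 136.94, 180, 180, 180, 180].

INTERFACE

Orientations are given as a 3x3 rotation matrix whose columns are the frame's x, y, z axes.
In Python, from rig import readout, eyes, env gives the robot as it stands.
- The arm moves only by the tool arm_command, never from a script. Its argument "rows" is text: rows parted by semicolons, each of 7 numbers parted by spaces: the closure, from 0 (fully open) to 1 (shut), then the shift along the tool's x, y, z in mm, then the turn, a rotation vector about the tool's x, y, z in degrees. In form: grip dx dy dz rx ry rz; .... A call has 1 to 5 rows; each row shifts and turns the commanded pose from where the row before left it, along the tool's axes as they then stand; what a row does not reach is not made up. A row lasts 1/12 s, in which the tool goes at most 41.7 mm and 7.16 degrees, less where a joint would pass 70% of its speed; a pose out of reach is approached as far as the arm can. A call with a gripper value outside its range is refused whole. The fingers move at their own pace and stop on an object; "squeeze" is the grip in N (left out, the last holds). Time passes only in rows, so rows that do not move let the fingers close. It gives the time, the measured TCP pose, the force and the opening at its end, in the units of the state.
- readout.observe(): the state, without advancing time (a new reading comes with each control period).
- eyes.get_image(name): name is "scene" or "side" or "wrist"; returns the picture (480x640x3 uint8, red, green, blue); there is no depth.
- eyes.camera_model(name): a dict with "mtx" (3x3 intrinsics, pixels), "k1" (the pictures are not rectified: a ray, as slopes to the right and down, at radius r is drawn at 1 + k1 r^2 times it, then the intrinsics apply), "view" (4x4, takes a point from world to camera coordinates). Camera axes: x right, y up, looking along -z (the intrinsics and any distortion apply to the point x, -y, -z); pixel columns grow to the right and rows downward; lengths in m; the calibration is good to about 2 mm. A picture is of the moment at which its call begins: read the wrist's pose just before it. camera_model takes no time and is no camera call; for the wrist camera it gives the pose at the moment of the call.
- env.close_job(): hands the job in, once; it reports no verdict.
The state is a dict: "time_s": time; "q": joint angles; "qvel": joint speeds; "joint_efforts": joint torques, N m; "position": TCP position; "tool_rot": TCP orientation; "ft_force": force on the tool from outside, world axes, zero at the start; "wrist_torque": the same for the moment, N m; "grip_width": finger opening in m.
Only numpy, scipy, OpenCV 4.12 (cv2) and the standard library are available. Lean on these libraries where they do the work, as an engineer would, in place of code of your own. Each camera call takes 0.05 s, during which the arm holds its last target. There are 200 camera calls.

## Working session

There is one attempt and no reset: what is moved stays moved. The work goes in short steps, Python scripts to look and compute and a tool call to move; the robot and the scene stay as the last step left them, time stands still between calls to the robot, and variables do not carry over. Pictures are saved under pics/ and viewed, about 8 in all and at most 12, crops included, and the job is handed in when it is done.

Besides the shell and the picture viewer there is one more tool, called as a command line: name --argument value ..., lists and objects as JSON in quotes. arm_command: Moves the arm, as the interface text tells. Its arguments: {"type":"object","properties":{"rows":{"type":"string"},"squeeze":{"type":"number"}},"required":["rows"]}

```bash
ls; mkdir -p pics; python3 - <<'E'
from rig import readout, eyes, env
import cv2,json
for n in ["scene","side"]:
    im=eyes.get_image(n); cv2.imwrite(f"pics/{n}0.png",im[:,:,::-1])
    m=eyes.camera_model(n); print(n,m)
print(readout.observe())
E
```

```text
pics
scene {'mtx': array([[442.65930713,   0.        , 314.99623672],
       [  0.        , 442.65930713, 240.81475713],
       [  0.        ,   0.        ,   1.        ]]), 'k1': 0.03295707371662378, 'view': array([[ 0.79991241, -0.59964047,  0.02390505, -0.50246338],
       [ 0.27259275,  0.39854554,  0.87570238, -0.21098284],
       [-0.53463383, -0.69396885,  0.48225916, -0.80913647],
       [ 0.        ,  0.        ,  0.        ,  1.        ]])}
side {'mtx': array([[523.70445207,   0.        , 312.58376866],
       [  0.        , 523.70445207, 243.69109534],
       [  0.        ,   0.        ,   1.        ]]), 'k1': -0.08254361398473371, 'view': array([[-0.97864953, -0.20531954, -0.00943368,  0.63811162],
       [ 0.08434732, -0.4430471 ,  0.89252159, -0.07487479],
       [-0.18743168,  0.87267013,  0.45090599, -1.20237818],
       [ 0.        ,  0.        ,  0.        ,  1.        ]])}
{'time_s': 0.1, 'q': array([ 5.90526068e+01,  2.18383673e+01,  7.43790380e+01, -3.68471136e-04,
        8.38563237e+01, -1.23380181e+01]), 'qvel': array([-0.02436128, -0.00218047, -0.18131423,  0.0027336 , -0.03598945,
       -0.11391202]), 'joint_efforts': array([ 3.59964935e-03, -4.49216795e+01, -2.31654632e+01, -1.71327260e-04,
        3.69535017e-03,  2.40814336e-05]), 'position': array([0.17540302, 0.52101217, 0.22776999]), 'tool_rot': array([[-9.47716340e-01,  3.19113316e-01, -6.56260539e-04],
       [ 3.19113877e-01,  9.47715732e-01, -1.10690976e-03],
       [ 2.68718793e-04, -1.25845831e-03, -9.99999172e-01]]), 'ft_force': array([0.77753941, 0.6241572 , 0.63563972]), 'wrist_torque': array([ 0.03442544, -0.01129762, -0.02586002]), 'grip_width': 0.08511708733973958}
```

View pics/scene0.png

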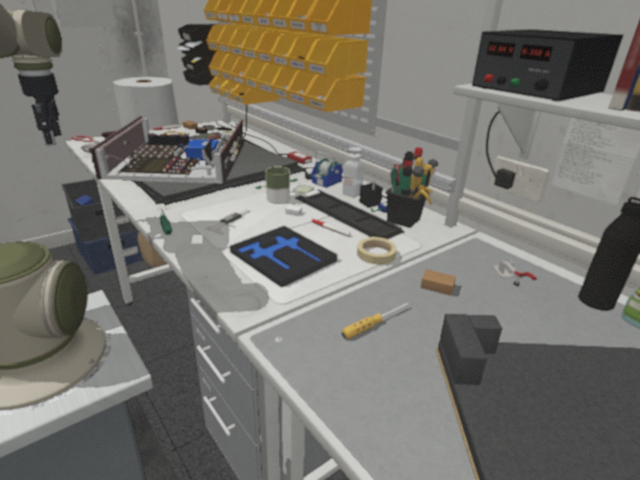

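View pics/side0.png

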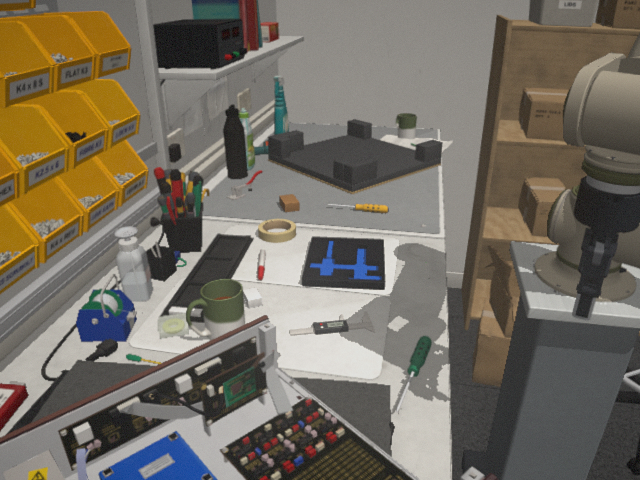

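```bash
cat > h.py <<'E'
import numpy as np, cv2
from rig import readout, eyes, env
from scipy.spatial.transform import Rotation as R
def ray(m,px):
    p=cv2.undistortPoints(np.array(px,float).reshape(-1,1,2),m["mtx"],np.array([m["k1"],0,0,0])).reshape(-1,2)
    V=m["view"]; d=np.c_[p[:,0],-p[:,1],-np.ones(len(p))]@V[:3,:3]
    return -V[:3,:3].T@V[:3,3], d
def plane(m,px,z):
    o,d=ray(m,px); return o+d*((z-o[2])/d[:,2])[:,None]
def snap(n,f):
    m=eyes.camera_model(n); im=eyes.get_image(n)[:,:,::-1].copy(); cv2.imwrite(f"pics/{f}.png",im); return m,im
def goal(pos,yaw):
    """shift (tool axes, mm) and turn (deg about tool z) from the measured pose to a downward pose with jaw axis (tool y) at yaw, mod 180"""
    s=readout.observe(); Rt=s["tool_rot"]; d=Rt.T@(np.array(pos)-s["position"])*1e3
    a=np.degrees(np.arctan2(Rt[1,1],Rt[0,1])); t=(-(yaw-a)+90)%180-90
    print("t",round(s["time_s"],2),"shift",d.round(1),"turn z",round(t,1),"q6",s["q"][5].round(1),"tilt",np.degrees(R.from_matrix(np.diag([1,1,1])@Rt).apply([0,0,1])).round(2)[:2])
E
python3 - <<'E'
from h import *
for n,pts in [("scene",dict(tray=(283,255),cal=(235,216),drv=(365,325),drvtip=(408,306),butt=(345,332),block=(294,210),tape=(378,250),marker=(330,228))),
 ("side",dict(tray=(345,262),cal=(330,327),drv=(370,209),drvtip=(328,206),butt=(387,209),tape=(277,231),thumb=(325,327),jaw=(368,322),tail=(292,332)))]:
    m=eyes.camera_model(n)
    for k,p in pts.items(): print(n,k,plane(m,[p],0.01)[0].round(3))
E
```

```text
scene tray [0.554 0.038 0.01 ]
scene cal [0.562 0.309 0.01 ]
scene drv [ 0.539 -0.287  0.01 ]
scene drvtip [ 0.657 -0.293  0.01 ]
scene butt [ 0.492 -0.28   0.01 ]
scene block [0.731 0.246 0.01 ]
scene tape [ 0.773 -0.082  0.01 ]
scene marker [0.747 0.088 0.01 ]
side tray [0.561 0.057 0.01 ]
side cal [0.55  0.323 0.01 ]
side drv [ 0.537 -0.277  0.01 ]
side drvtip [ 0.663 -0.277  0.01 ]
side butt [ 0.488 -0.287  0.01 ]
side tape [ 0.767 -0.08   0.01 ]
side thumb [0.559 0.324 0.01 ]
side jaw [0.479 0.292 0.01 ]
side tail [0.618 0.353 0.01 ]
```

```bash
python3 - <<'E'
from h import *
m=eyes.camera_model("wrist");s=readout.observe();Rt=s["tool_rot"];V=m["view"]
o=-V[:3,:3].T@V[:3,3]
print(m["mtx"],m["k1"],Rt.T@(o-s["position"]), Rt.T@V[:3,:3].T)
goal([.55,.31,.3],113)
E
```

```text
[[373.95549864   0.         317.52498094]
 [  0.         373.95549864 234.80666221]
 [  0.           0.           1.        ]] -0.0412482131367913 [ 0.06454901  0.00113982 -0.14672022] [[-3.51440828e-05  9.66170438e-01  2.57904407e-01]
 [ 9.99999999e-01  4.18345117e-05 -2.04540349e-05]
 [-3.05513888e-05  2.57904406e-01 -9.66170439e-01]]
t 0.1 shift [-422.3  -80.5  -72.2] turn z -41.6 q6 -12.3 tilt [-0.04 -0.06]
```

arm_command --rows "0 -38 -7 0 0 0 0;0 -38 -7 0 0 0 0;0 -38 -7 0 0 0 0;0 -38 -7 0 0 0 0;0 -38 -7 0 0 0 0"

```text
time_s: 0.52
position: [0.3456, 0.4262, 0.2281]
tool_rot: [[-0.948, 0.319, -0.001], [0.319, 0.948, -0.0], [0.0, -0.001, -1.0]]
ft_force: [-1.0, 0.8, -1.6]
grip_width: 0.0852
```

arm_command --rows "0 -38 -7 0 0 0 0;0 -38 -7 0 0 0 0;0 -38 -7 0 0 0 0;0 -38 -7 0 0 0 0;0 -38 -7 0 0 0 0"

```text
time_s: 0.93
position: [0.5147, 0.3323, 0.228]
tool_rot: [[-0.948, 0.319, -0.001], [0.319, 0.948, -0.0], [0.001, -0.0, -1.0]]
ft_force: [0.8, 0.7, -0.2]
grip_width: 0.0852
```

arm_command --rows "0 -38 -7 0 0 0 0;0 0 0 0 0 0 -7;0 0 0 0 0 0 -7;0 0 0 0 0 0 -7;0 0 0 0 0 0 -7"

```text
time_s: 1.35
position: [0.5472, 0.3146, 0.2277]
tool_rot: [[-0.986, -0.169, -0.001], [-0.169, 0.986, -0.0], [0.001, -0.0, -1.0]]
ft_force: [0.1, 0.0, -0.6]
grip_width: 0.0854
```

arm_command --rows "0 0 0 0 0 0 -7;0 0 0 0 0 0 -6;0 0 0 0 0 0 0;0 0 0 0 0 0 0"

```text
time_s: 1.68
position: [0.547, 0.3148, 0.228]
tool_rot: [[-0.926, -0.378, -0.001], [-0.378, 0.926, -0.0], [0.001, 0.0, -1.0]]
ft_force: [-0.1, -0.1, -0.5]
grip_width: 0.0858
```

```bash
python3 - <<'E'
from h import *
goal([.559,.322,.2],113)
m,im=snap("wrist","w1")
np.save("w1.npy",m,allow_pickle=True)
E
```

```text
t 1.68 shift [-13.9   2.1  28. ] turn z -0.8 q6 -93.0 tilt [-0.04 -0.02]
```

View pics/w1.png

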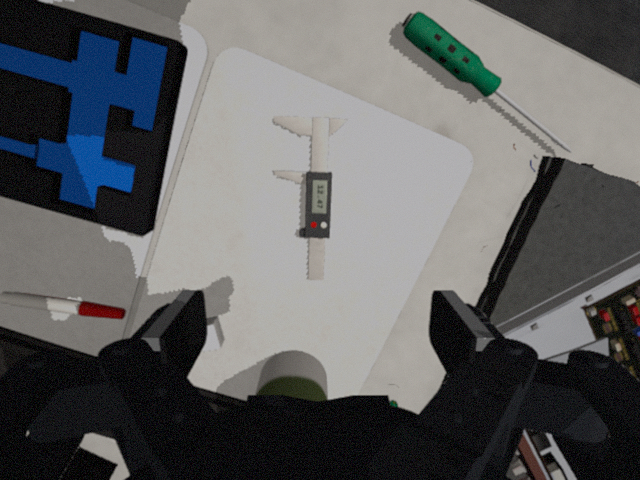

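```bash
python3 - <<'E'
from h import *
m=np.load("w1.npy",allow_pickle=True).item(); im=cv2.imread("pics/w1.png")
g=cv2.cvtColor(im,cv2.COLOR_BGR2GRAY)
k=np.zeros_like(g); k[160:250,290:345]=(g[160:250,290:345]<110)
n,l,st,c=cv2.connectedComponentsWithStats(k); i=1+st[1:,4].argmax(); print(st[i])
ct,_=cv2.findContours((l==i).astype(np.uint8),0,2)
r=cv2.minAreaRect(max(ct,key=cv2.contourArea)); b=cv2.boxPoints(r); print(r)
W=plane(m,b,.0115); print(W.round(4), W.mean(0))
e=W[[1,2,3,0]]-W; print(np.linalg.norm(e,axis=1), np.degrees(np.arctan2(e[:,1],e[:,0])))
print(g[150,280:350:3]); print(g[260,290:350:2])
cv2.imwrite("pics/c1.png",cv2.resize(im[100:290,240:380],None,fx=3,fy=3,interpolation=2))
E
```

```text
[ 299  171   33   68 1256]
((315.3491516113281, 204.5174560546875), (30.112384796142578, 66.41703033447266), 2.862405300140381)
[[0.5865 0.311  0.0115]
 [0.5237 0.2897 0.0115]
 [0.5141 0.3171 0.0115]
 [0.5765 0.3396 0.0115]] [0.55017049 0.31435163 0.0115    ]
[0.06628448 0.02899349 0.06635128 0.03033139] [-161.28002386  109.36197666   19.87587539  -70.76701357]
[176 173 175 176 177 178 177 178 176 180 140 162 165 171 176 178 172 175
 175 175 175 178 176 175]
[176 174 176 178 176 177 178 177 177 133 160 160 159 161 161 164 170 160
 176 174 175 176 176 178 176 176 177 177 177 176]
```

View pics/c1.png

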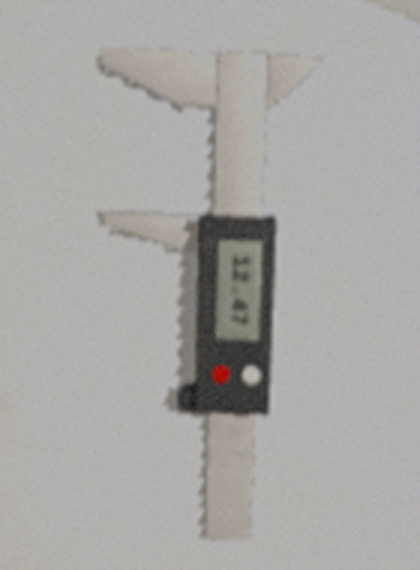

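```bash
cat >> h.py <<'E'
def ang(a,b): d=b-a; return np.degrees(np.arctan2(d[1],d[0])).round(2)
E
python3 - <<'E'
from h import *
m=np.load("w1.npy",allow_pickle=True).item()
T=lambda p,z:plane(m,np.array(p)/3+[240,100],z)
H=T([(200,216),(275,218),(268,412),(196,410)],.0115)
f=(H[0]+H[1])/2;r=(H[2]+H[3])/2
print("len",np.linalg.norm(f-r),"wid",np.linalg.norm(H[0]-H[1]),np.linalg.norm(H[2]-H[3]),"dir",ang(r,f))
B=T([(204,538),(252,538),(217,53),(268,53)],.004)
t=(B[0]+B[1])/2;j=(B[2]+B[3])/2
print("beam",np.linalg.norm(j-t),ang(t,j),"w",np.linalg.norm(B[0]-B[1]),np.linalg.norm(B[2]-B[3]))
u=(j-t)/np.linalg.norm(j-t); print("open",(j-f)@u*1e3-17.5)
th=r+.022*(f-r)/np.linalg.norm(f-r); print("thumb",th, "beam mid",(j+t)/2)
goal(np.r_[th[:2],.1],ang(t,j)+90)
E
```

```text
len 0.06459789305233413 wid 0.02409590665077192 0.024172854766487967 dir -159.37
beam 0.16414649839069143 -159.46 w 0.016962863136967734 0.016159404052620126
open 33.46497839576463
thumb [0.55882891 0.32068039 0.0115    ] beam mid [0.5480635  0.31666585 0.004     ]
t 1.73 shift [-13.2   0.9 128.1] turn z 1.7 q6 -93.0 tilt [-0.03 -0.01]
```

arm_command --rows "0 -10 1 34 0 0 1.7;0 0 0 40 0 0 0;0 0 0 40 0 0 0;0 0 0 40 0 0 0;0 0 0 30 0 0 0" --squeeze 20

```text
time_s: 2.15
position: [0.5547, 0.3192, 0.041]
tool_rot: [[-0.937, -0.351, -0.003], [-0.351, 0.937, -0.001], [0.003, 0.0, -1.0]]
ft_force: [0.8, -0.2, 0.3]
grip_width: 0.0859
```

arm_command --rows "0.4 0 0 15 0 0 0;0.5 0 0 9 0 0 0;0.5 0 0 0 0 0 0;0.5 0 0 0 0 0 0;0.5 0 0 0 0 0 0"

```text
time_s: 2.57
position: [0.5568, 0.3199, 0.022]
tool_rot: [[-0.936, -0.353, 0.003], [-0.353, 0.936, 0.001], [-0.003, -0.0, -1.0]]
ft_force: [0.5, -0.5, 1.2]
grip_width: 0.0426
```

```bash
python3 - <<'E'
from h import *
goal([.5588,.3207,.0185],110.5); print(readout.observe()["grip_width"])
m,im=snap("wrist","w2")
E
```

```text
t 2.57 shift [-2.1  0.   3.5] turn z 0.2 q6 -91.3 tilt [0.15 0.05]
0.04259751294449589
```

View pics/w2.png

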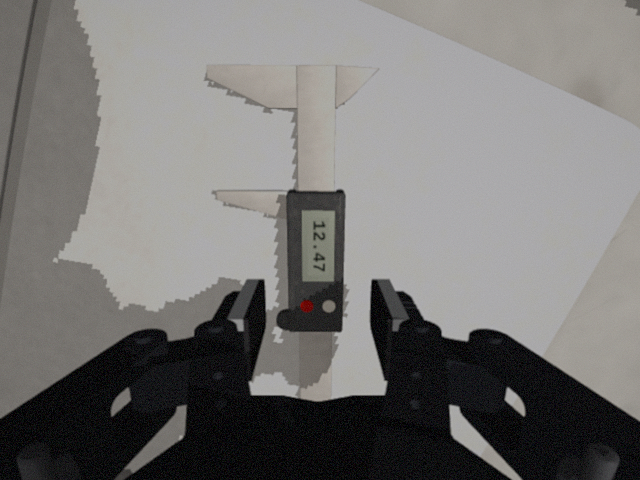

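```bash
cat >> h.py <<'E'
def proj(m,P):
    V=m["view"]; c=(np.atleast_2d(P)@V[:3,:3].T+V[:3,3])*[1,-1,-1]
    return cv2.projectPoints(c,np.zeros(3),np.zeros(3),m["mtx"],np.array([m["k1"],0,0,0]))[0].reshape(-1,2)
E
python3 - <<'E'
from h import *
m=eyes.camera_model("wrist"); s=readout.observe()
P=np.array([[x,y,z] for y in(-.021,.021) for x in(-.011,.011) for z in (.015,-.02)])@s["tool_rot"].T+s["position"]
print(s["position"],proj(m,P).round())
H=plane(m,[(288,190),(344,190),(341,330),(289,330)],.0115); print(H.round(4))
f=(H[0]+H[1])/2;r=(H[2]+H[3])/2;print(np.linalg.norm(f-r),ang(r,f)); th=r+.022*(f-r)/np.linalg.norm(f-r); print(th)
print((th-s["position"])@s["tool_rot"]*1e3)
E
```

```text
[0.55675127 0.31990017 0.02199481] [[272. 300.]
 [261. 339.]
 [270. 256.]
 [259. 285.]
 [361. 300.]
 [371. 339.]
 [363. 256.]
 [374. 285.]]
[[0.5221 0.2941 0.0115]
 [0.5138 0.3162 0.0115]
 [0.5754 0.3392 0.0115]
 [0.584  0.3164 0.0115]]
0.06576886831078081 -159.81
[0.55902142 0.32023376 0.0115    ]
[-2.21100708 -0.4879738  10.50139492]
```

arm_command --rows "0.6 0 0 3 0 0 0;0.7 0 0 0 0 0 0;0.8 0 0 0 0 0 0;0.8 0 0 0 0 0 0;0.8 0 0 0 0 0 0"

```text
time_s: 3.03
position: [0.556, 0.3196, 0.0175]
tool_rot: [[-0.936, -0.353, 0.0], [-0.353, 0.936, 0.0], [-0.0, -0.0, -1.0]]
ft_force: [-0.8, 0.8, 0.6]
grip_width: 0.017
```

```bash
python3 - <<'E'
from h import *
s=readout.observe(); print(s["position"],s["grip_width"],s["ft_force"])
m,im=snap("wrist","w3"); cv2.imwrite("pics/c3.png",cv2.resize(im[170:410,180:460],None,fx=2.5,fy=2.5))
E
```

```text
[0.55597762 0.3196114  0.01746854] 0.01704791821101981 [-0.77525045  0.82084253  0.61520754]
```

View pics/c3.png

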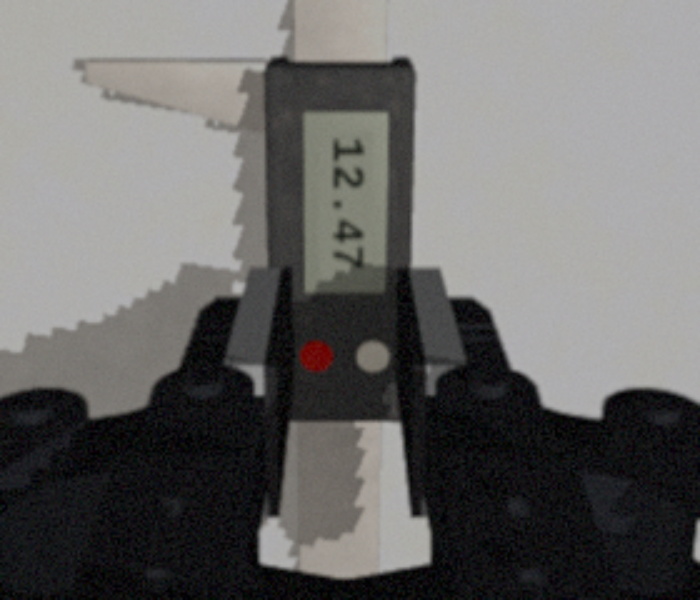

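arm_command --rows "0.55 0 0 0 0 0 0;0.55 0 0 0 0 0 0;0.55 0 0 4 0 0 0;0.55 0 0 0 0 0 0;0.55 0 0 0 0 0 0"

```text
time_s: 3.5
position: [0.5557, 0.3195, 0.0129]
tool_rot: [[-0.936, -0.353, -0.001], [-0.353, 0.936, -0.0], [0.001, 0.0, -1.0]]
ft_force: [-0.2, 0.2, 0.3]
grip_width: 0.0382
```

arm_command --rows "0.55 0 0 3 0 0 0;0.55 0 0 0 0 0 0;0.55 0 0 0 0 0 0"

```text
time_s: 3.75
position: [0.5558, 0.3196, 0.0101]
tool_rot: [[-0.936, -0.353, -0.0], [-0.353, 0.936, -0.0], [0.0, 0.0, -1.0]]
ft_force: [-0.2, -0.3, 0.1]
grip_width: 0.0386
```

arm_command --rows "0.7 0 0 0 0 0 0;0.75 0 0 0 0 0 0;0.8 0 0 0 0 0 0;0.8 0 0 0 0 0 0;0.8 0 0 0 0 0 0"

```text
time_s: 4.17
position: [0.556, 0.3196, 0.0104]
tool_rot: [[-0.935, -0.353, 0.0], [-0.353, 0.935, 0.0], [-0.0, -0.0, -1.0]]
ft_force: [0.7, -0.4, -0.4]
grip_width: 0.0172
```

```bash
python3 - <<'E'
from h import *
s=readout.observe(); print(s["position"],s["grip_width"],s["ft_force"])
m,im=snap("wrist","w4"); cv2.imwrite("pics/c4.png",cv2.resize(im[170:410,180:460],None,fx=2.5,fy=2.5))
E
```

```text
[0.55595902 0.31963801 0.01038008] 0.017196937053436608 [ 0.65464761 -0.3830495  -0.37982106]
```

View pics/c4.png

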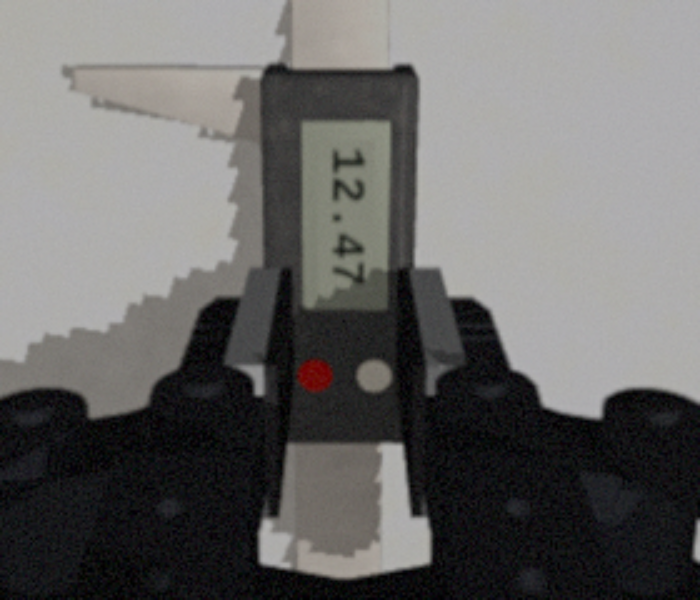

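arm_command --rows "0.55 0 0 0 0 0 0;0.55 0 0 0 0 0 0;0.55 0 0 3 0 0 0;0.55 0 0 3 0 0 0;0.55 0 0 0 0 0 0"

```text
time_s: 4.63
position: [0.5555, 0.3195, 0.0035]
tool_rot: [[-0.935, -0.353, -0.001], [-0.353, 0.935, -0.0], [0.001, 0.0, -1.0]]
ft_force: [-0.2, 0.1, -0.5]
grip_width: 0.0384
```

arm_command --rows "0.55 0 0 3 0 0 0;0.55 0 0 0 0 0 0;0.55 0 0 0 0 0 0"

```text
time_s: 4.88
position: [0.5558, 0.3196, 0.0011]
tool_rot: [[-0.935, -0.353, -0.0], [-0.353, 0.935, -0.0], [0.0, -0.0, -1.0]]
ft_force: [-0.3, -0.2, 0.3]
grip_width: 0.0387
```

```bash
python3 - <<'E'
from h import *
s=readout.observe(); print(s["position"],s["grip_width"],s["ft_force"])
m,im=snap("side","s2"); p=proj(m,s["position"])[0]; print(p)
x,y=map(int,p); cv2.imwrite("pics/sc2.png",cv2.resize(im[y-70:y+30,x-70:x+70],None,fx=5,fy=5,interpolation=2))
E
```

```text
[0.55584964 0.31955508 0.00108353] 0.038741414377358924 [-0.29740504 -0.22156498  0.33905634]
[327.08511302 329.45300235]
```

View pics/sc2.png

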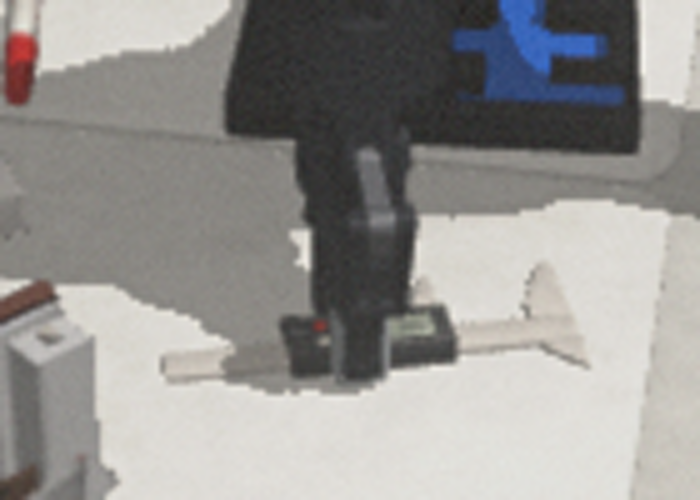

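```bash
python3 - <<'E'
from h import *
m=eyes.camera_model("side"); s=readout.observe()
for z in (0,.005,.01,.015,.02):
  for y in(.0194,.03):
    print(z,y,((proj(m,s["position"]*[1,1,0]+s["tool_rot"]@[0,y,0]+[0,0,z])[0]-[257,259])*5).round())
E
```

```text
0 0.0194 [359. 384.]
0 0.03 [364. 400.]
0.005 0.0194 [359. 373.]
0.005 0.03 [364. 390.]
0.01 0.0194 [359. 363.]
0.01 0.03 [364. 379.]
0.015 0.0194 [359. 352.]
0.015 0.03 [364. 369.]
0.02 0.0194 [359. 342.]
0.02 0.03 [364. 358.]
```

arm_command --rows "0.65 0 0 0 0 0 0;0.7 0 0 0 0 0 0;0.75 0 0 0 0 0 0;0.8 0 0 0 0 0 0;0.8 0 0 0 0 0 0"

```text
time_s: 5.35
position: [0.5561, 0.3197, 0.0016]
tool_rot: [[-0.936, -0.353, 0.0], [-0.353, 0.936, 0.0], [-0.0, 0.0, -1.0]]
ft_force: [-0.1, 0.4, 1.6]
grip_width: 0.0222
```

arm_command --rows "0.65 0 0 0 0 0 0;0.65 0 0 0 0 0 0;0.65 0 0 2 0 0 0;0.65 0 0 0 0 0 0;0.65 0 0 0 0 0 0"

```text
time_s: 5.77
position: [0.5558, 0.3195, -0.0009]
tool_rot: [[-0.936, -0.353, -0.0], [-0.353, 0.936, -0.0], [0.001, 0.0, -1.0]]
ft_force: [0.6, 0.2, 0.3]
grip_width: 0.0299
```

arm_command --rows "0.65 0 0 2 0 0 0;0.65 0 0 0 0 0 0;0.65 0 0 0 0 0 0"

```text
time_s: 6.02
position: [0.5559, 0.3196, -0.0028]
tool_rot: [[-0.936, -0.353, -0.0], [-0.353, 0.936, -0.0], [0.0, 0.0, -1.0]]
ft_force: [0.0, 0.1, -0.8]
grip_width: 0.0301
```

arm_command --rows "0.65 0 0 2 0 0 0;0.65 0 0 0 0 0 0;0.65 0 0 0 0 0 0"

```text
time_s: 6.27
position: [0.5561, 0.3196, -0.003]
tool_rot: [[-0.935, -0.353, 0.001], [-0.353, 0.935, 0.0], [-0.001, -0.0, -1.0]]
ft_force: [-4.2, -1.8, 13.8]
grip_width: 0.03
```

arm_command --rows "0.65 0 0 -5 0 0 0;0.7 0 0 0 0 0 0;0.8 0 0 0 0 0 0;0.9 0 0 0 0 0 0;1 0 0 0 0 0 0" --squeeze 25

```text
time_s: 6.68
position: [0.5565, 0.3198, 0.001]
tool_rot: [[-0.936, -0.353, 0.002], [-0.353, 0.936, 0.001], [-0.002, 0.0, -1.0]]
ft_force: [-0.6, -0.7, 5.8]
grip_width: 0.0223
```

arm_command --rows "1 0 0 0 0 0 0;1 4 0 0 0 0 0;1 6 0 0 0 0 0;1 6 0 0 0 0 0;1 6 0 0 0 0 0"

```text
time_s: 7.1
position: [0.536, 0.3121, 0.001]
tool_rot: [[-0.936, -0.353, 0.002], [-0.353, 0.936, 0.001], [-0.002, 0.0, -1.0]]
ft_force: [-0.2, 0.8, 5.9]
grip_width: 0.0221
```

arm_command --rows "1 5 0 0 0 0 0;1 4 0 0 0 0 0;1 3 0 0 0 0 0;1 3 0 0 0 0 0;1 0 0 0 0 0 0"

```text
time_s: 7.52
position: [0.522, 0.3068, 0.001]
tool_rot: [[-0.935, -0.353, 0.002], [-0.353, 0.935, 0.001], [-0.003, -0.0, -1.0]]
ft_force: [0.8, 1.2, 5.6]
grip_width: 0.022
```

```bash
python3 - <<'E'
from h import *
s=readout.observe(); print(s["position"],s["grip_width"],s["ft_force"])
m,im=snap("wrist","w5"); np.save("w5.npy",m,allow_pickle=True)
E
```

```text
[0.52196695 0.30675149 0.00097456] 0.021995456000665173 [0.82224697 1.1938933  5.56691703]
```

View pics/w5.png

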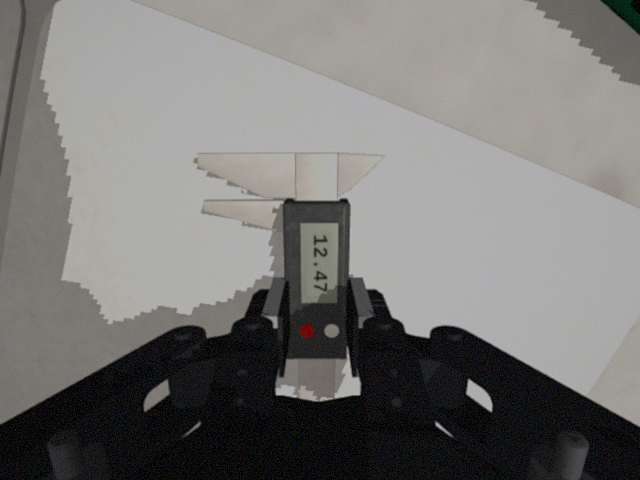

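```bash
python3 - <<'E'
from h import *
m=np.load("w5.npy",allow_pickle=True).item(); s=readout.observe()
L=lambda px,z:((plane(m,px,z)-s["position"])@s["tool_rot"]*1e3).round(1)
print("housing top",L([(285,201),(349,201),(347,358),(289,358)],.0115).tolist())
print("jaw",L([(297,153),(337,153)],.004).tolist(), "tips",L([(197,153),(385,156)],.004).tolist())
E
```

```text
housing top [[40.5, -11.5, -10.6], [40.5, 12.1, -10.6], [-25.4, 12.8, -10.5], [-25.4, -11.4, -10.5]]
jaw [[57.5, -7.2, -3.2], [57.5, 7.8, -3.2]] tips [[57.6, -45.0, -3.1], [56.4, 26.0, -3.2]]
```

arm_command --rows "1 2 0 0 0 0 0;1 2 0 0 0 0 0;1 0 0 -8 0 0 0;1 0 0 -15 0 0 0;1 0 0 -25 0 0 0" --squeeze 40

```text
time_s: 7.98
position: [0.5159, 0.3044, 0.0466]
tool_rot: [[-0.936, -0.353, -0.006], [-0.353, 0.936, -0.002], [0.007, 0.0, -1.0]]
ft_force: [-0.2, 0.5, -1.9]
grip_width: 0.0214
```

arm_command --rows "1 0 0 -35 0 0 0;1 0 0 -35 0 0 0;1 0 0 -35 0 0 0;1 0 0 0 0 0 0;1 0 0 0 0 0 0"

```text
time_s: 8.4
position: [0.5177, 0.3052, 0.1548]
tool_rot: [[-0.935, -0.353, 0.002], [-0.353, 0.935, 0.001], [-0.002, -0.0, -1.0]]
ft_force: [-0.3, -0.4, -2.0]
grip_width: 0.0212
```

```bash
python3 - <<'E'
from h import *
s=readout.observe(); print(s["position"],s["grip_width"],s["ft_force"])
m,im=snap("wrist","w6"); np.save("w6.npy",m,allow_pickle=True)
w1=np.load("w1.npy",allow_pickle=True).item(); i1=cv2.imread("pics/w1.png")
def show(m,im,lab):
    hsv=cv2.cvtColor(im,cv2.COLOR_BGR2HSV); k=cv2.inRange(hsv,(100,120,60),(125,255,255))
    n,l,st,c=cv2.connectedComponentsWithStats(k)
    for i in range(1,n):
        if st[i,4]>500: print(lab,st[i],c[i].round(),plane(m,[c[i]],.006)[0].round(4))
show(w1,i1,"w1"); show(m,im,"w6")
E
```

```text
[0.51774571 0.30520661 0.15477484] 0.02117707977143481 [-0.25076854 -0.38092984 -1.99982931]
w1 [    0    31   168   178 13447] [ 93. 108.] [0.5438 0.0831 0.006 ]
w6 [    0    58   125   209 15530] [ 55. 152.] [0.542  0.0932 0.006 ]
```

arm_command --rows "1 0 -30 -20 0 0 0;1 0 -30 -20 0 0 0;1 0 -20 -20 0 0 0;1 0 0 0 0 0 0;1 0 0 0 0 0 0"

```text
time_s: 8.87
position: [0.5458, 0.2295, 0.2121]
tool_rot: [[-0.936, -0.352, -0.002], [-0.352, 0.936, -0.0], [0.002, 0.001, -1.0]]
ft_force: [-0.0, -0.1, -1.8]
grip_width: 0.0218
```

```bash
python3 - <<'E'
from h import *
s=readout.observe(); print(s["position"],s["grip_width"],s["ft_force"])
m,im=snap("wrist","w7"); np.save("w7.npy",m,allow_pickle=True)
E
```

```text
[0.54577486 0.22949459 0.2120894 ] 0.021768101509764794 [-0.03083499 -0.06884271 -1.82668244]
```

View pics/w7.png

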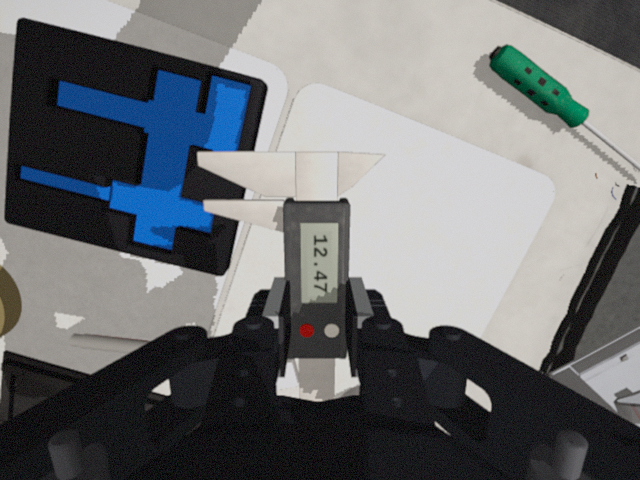

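```bash
cat > tray.py <<'E'
from h import *
def tray(m,im,seed):
    """tray outline: lines fitted to each side, on the top face and on the bench; prints origin and yaw for each reading"""
    g=cv2.GaussianBlur(cv2.cvtColor(im,cv2.COLOR_BGR2GRAY),(3,3),0)
    hsv=cv2.cvtColor(im,cv2.COLOR_BGR2HSV)
    k=((g<70)|(cv2.inRange(hsv,(100,100,40),(130,255,255))>0)).astype(np.uint8)
    k=cv2.morphologyEx(k,cv2.MORPH_OPEN,np.ones((3,3)))
    n,l=cv2.connectedComponents(k); ct,_=cv2.findContours((l==l[seed[1],seed[0]]).astype(np.uint8),0,cv2.CHAIN_APPROX_NONE)
    return max(ct,key=cv2.contourArea).reshape(-1,2)
E
python3 - <<'E'
from tray import *
m=np.load("w7.npy",allow_pickle=True).item(); im=cv2.imread("pics/w7.png")
c=tray(m,im,(30,100)); print(len(c),cv2.boundingRect(c))
q=np.array([(18,18),(268,82),(222,274),(5,220)],float)
L=[]
for i in range(4):
    a,b=q[i],q[(i+1)%4]; d=(b-a)/np.linalg.norm(b-a); t=(c-a)@d; s=abs((c-a)@[-d[1],d[0]])
    p=c[(t>25)&(t<np.linalg.norm(b-a)-25)&(s<8)]
    for z in (0,.02):
        v=cv2.fitLine(plane(m,p,z)[:,:2].astype(np.float32),cv2.DIST_HUBER,0,1e-4,1e-4).ravel(); L.append((v,len(p)))
        print("TRBL"[i],z,"n",len(p),"ang",np.degrees(np.arctan2(v[1],v[0])).round(2)%180,v[2:])
E
```

```text
993 (5, 19, 262, 256)
T 0 n 201 ang 95.95 [0.46863642 0.03472221]
T 0.02 n 201 ang 95.95 [0.46960735 0.04434844]
R 0 n 121 ang 5.0 [0.53900486 0.1563939 ]
R 0.02 n 121 ang 5.0 [0.53605473 0.15924044]
B 0 n 168 ang 95.97 [0.66124344 0.05257621]
B 0.02 n 168 ang 95.97 [0.6514821 0.0612076]
L 0 n 153 ang 5.93 [ 0.5766212  -0.07075299]
L 0.02 n 153 ang 5.93 [ 0.57157505 -0.05524955]
```

arm_command --rows "1 19 -32 0 0 0 0;1 19 -33 0 0 0 0;1 19 -33 0 0 0 0;1 19 -32 0 0 0 0;1 0 0 0 0 0 7"

```text
time_s: 9.33
position: [0.519, 0.078, 0.2113]
tool_rot: [[-0.971, -0.237, -0.005], [-0.237, 0.971, -0.001], [0.005, -0.0, -1.0]]
ft_force: [2.0, -0.2, -1.4]
grip_width: 0.0213
```

arm_command --rows "1 0 0 0 0 0 7;1 0 0 0 0 0 7;1 0 0 0 0 0 7;1 0 0 0 0 0 7;1 0 0 0 0 0 7"

```text
time_s: 9.75
position: [0.5196, 0.083, 0.2112]
tool_rot: [[-0.93, 0.368, -0.004], [0.368, 0.93, 0.001], [0.004, -0.001, -1.0]]
ft_force: [0.5, 0.7, -1.5]
grip_width: 0.0217
```

arm_command --rows "1 0 0 0 0 0 7;1 0 0 0 0 0 7;1 0 0 0 0 0 7;1 0 0 0 0 0 7;1 0 0 0 0 0 7"

```text
time_s: 10.17
position: [0.5196, 0.083, 0.2112]
tool_rot: [[-0.551, 0.835, -0.004], [0.835, 0.551, 0.0], [0.003, -0.003, -1.0]]
ft_force: [0.1, 0.1, -0.8]
grip_width: 0.0214
```

arm_command --rows "1 0 0 20 0 0 7;1 0 0 20 0 0 7;1 0 0 20 0 0 7;1 0 0 20 0 0 6.6;1 0 0 0 0 0 0"

```text
time_s: 10.58
position: [0.5177, 0.083, 0.1283]
tool_rot: [[-0.103, 0.995, -0.011], [0.995, 0.103, 0.001], [0.002, -0.01, -1.0]]
ft_force: [-1.4, 0.3, -3.5]
grip_width: 0.0214
```

```bash
python3 - <<'E'
from h import *
goal([.5198,.0811,.1],5.95)
m,im=snap("wrist","w8"); np.save("w8.npy",m,allow_pickle=True)
s=readout.observe(); print(s["position"],s["grip_width"],s["ft_force"])
hsv=cv2.cvtColor(im,cv2.COLOR_BGR2HSV); k=cv2.inRange(hsv,(100,120,60),(125,255,255))
n,l,st,c=cv2.connectedComponentsWithStats(k)
print([st[i].tolist() for i in range(1,n) if st[i,4]>300])
E
```

```text
t 10.58 shift [-2.1  2.2 28.3] turn z -0.0 q6 -9.8 tilt [-0.61  0.05]
[0.51881308 0.08280881 0.13061991] 0.021557170053757964 [ 0.22050025 -0.3811086  -0.89826608]
[[349, 158, 138, 180, 11240], [254, 185, 41, 13, 351], [265, 229, 20, 31, 537]]
```

View pics/w8.png

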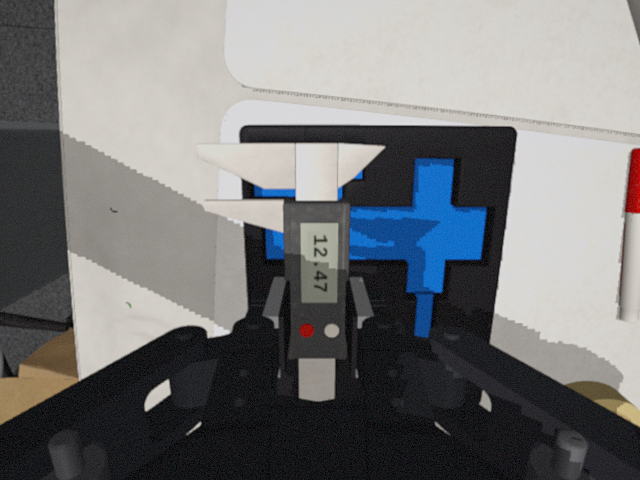

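```bash
python3 - <<'E'
from h import *
m=np.load("w8.npy",allow_pickle=True).item(); im=cv2.imread("pics/w8.png")
b=im[:,:,0].astype(float)-im[:,:,2]; b=cv2.GaussianBlur(b,(3,3),0)
g=cv2.GaussianBlur(cv2.cvtColor(im,cv2.COLOR_BGR2GRAY),(3,3),0).astype(float)
def edge(A,pts,th):  # pts along a scan; first crossing, subpixel
    v=np.array([A[y,x] for x,y in pts]); i=np.where((v[:-1]-th)*(v[1:]-th)<=0)[0][0]; f=(th-v[i])/(v[i+1]-v[i])
    return np.array(pts[i],float)+f*(np.array(pts[i+1])-np.array(pts[i]))
yaw=np.radians(5.95); n=np.array([np.cos(yaw),np.sin(yaw),0]); t=np.array([-np.sin(yaw),np.cos(yaw),0])
def rep(nm,E,z):
    W=plane(m,np.array(E),z); a=ang(W[0],W[-1]); print(nm,"px",np.mean(E,0).round(1),"n",(W@n).mean().round(4),"t",(W@t).mean().round(4),"ang",a)
th=40
rep("driver right (55.5)",[edge(b,[(x,y) for x in range(435,475)],th) for y in range(165,200,5)],.006)
rep("driver left (25.5)",[edge(b,[(x,y) for x in range(435,395,-1)],th) for y in range(165,200,5)],.02)
rep("trough low R (12)",[edge(b,[(x,y) for y in range(235,275)],th) for x in range(456,484,4)],.006)
rep("trough low M (12)",[edge(b,[(x,y) for y in range(235,275)],th) for x in range(366,402,5)],.006)
rep("trough up R (54)",[edge(b,[(x,y) for y in range(235,190,-1)],th) for x in range(460,482,4)],.02)
rep("trough end right",[edge(b,[(x,y) for x in range(470,505)],th) for y in range(214,254,5)],.006)
rep("driver top (87)",[edge(b,[(x,y) for y in range(180,140,-1)],th) for x in range(420,450,5)],.006)
rep("driver bot (-14)",[edge(b,[(x,y) for y in range(275,310)],th) for x in range(436,441,2)],.006)
for z in(.0,.02):
  rep("tray +y edge (109)",[edge(g,[(x,y) for y in range(115,150)],90) for x in range(420,500,10)],z)
  rep("tray +x edge (93)",[edge(g,[(x,y) for x in range(530,485,-1)],90) for y in range(150,290,10)],z)
s=readout.observe(); print("tcp n,t",s["position"]@n,s["position"]@t)
E
```

```text
driver right (55.5) px [453. 180.] n 0.6205 t 0.0642 ang -82.98
driver left (25.5) px [412.6 180. ] n 0.588 t 0.0656 ang -84.11
trough low R (12) px [468.  260.2] n 0.6376 t 0.0036 ang 7.37
trough low M (12) px [383.5 259.8] n 0.5732 t 0.0038 ang 5.7
trough up R (54) px [470.  205.9] n 0.6291 t 0.048 ang 5.71
trough end right px [484.6 231.5] n 0.6477 t 0.026 ang -84.02
driver top (87) px [432.5 157.4] n 0.6045 t 0.0801 ang 5.4
driver bot (-14) px [438.  293.3] n 0.6169 t -0.0236 ang 8.59
tray +y edge (109) px [455. 126.] n 0.6208 t 0.1019 ang 5.94
tray +x edge (93) px [505.9 215. ] n 0.6653 t 0.0366 ang -84.17
tray +y edge (109) px [455. 126.] n 0.6139 t 0.1013 ang 5.94
tray +x edge (93) px [505.9 215. ] n 0.6552 t 0.0408 ang -84.17
tcp n,t 0.5246021001484226 0.028582248888714495
```

arm_command --rows "1 -5 0 0 0 0 0;1 -11 0 0 0 0 0;1 -17 0 0 0 0 0;1 -23 0 0 0 0 0;1 -29 0 0 0 0 0"

```text
time_s: 11.05
position: [0.53, -0.0036, 0.1345]
tool_rot: [[-0.11, 0.994, 0.002], [0.994, 0.11, -0.0], [-0.001, 0.002, -1.0]]
ft_force: [0.1, -0.6, -1.6]
grip_width: 0.0218
```

arm_command --rows "1 -32 0 0 0 0 0;1 0 0 0 0 0 0;1 0 0 0 0 0 0;1 34 0 0 0 0 0;1 29 0 0 0 0 0"

```text
time_s: 11.47
position: [0.5264, 0.0284, 0.1339]
tool_rot: [[-0.105, 0.994, 0.001], [0.994, 0.105, 0.0], [0.0, 0.001, -1.0]]
ft_force: [0.3, 0.4, -1.4]
grip_width: 0.0215
```

arm_command --rows "1 23 0 0 0 0 0;1 16 0 0 0 0 0;1 10 0 0 0 0 0;1 5 0 0 0 0 0;1 0 0 0 0 0 0"

```text
time_s: 11.88
position: [0.5206, 0.0825, 0.1337]
tool_rot: [[-0.108, 0.994, 0.001], [0.994, 0.108, -0.0], [-0.0, 0.0, -1.0]]
ft_force: [0.1, -0.1, -2.1]
grip_width: 0.0215
```

```bash
cat > shut.py <<'E'
from h import *
def rows(f):
    g=cv2.cvtColor(cv2.imread(f"pics/{f}.png"),cv2.COLOR_BGR2GRAY).astype(float)
    c=g[120:230,305:330].mean(1); d=np.diff(c); 
    return [(120+i,round(d[i])) for i in np.argsort(-abs(d))[:8]]
E
python3 - <<'E'
from shut import *
goal([.5198,.0811,.1],5.95)
m,im=snap("wrist","w9"); np.save("w9.npy",m,allow_pickle=True)
for f in ("w5","w7","w8","w9"): print(f,rows(f))
E
```

```text
t 11.88 shift [-1.3 -1.  33.7] turn z 0.2 q6 -10.1 tilt [ 0.03 -0.  ]
w5 [(np.int64(200), -65), (np.int64(222), 41), (np.int64(199), -39), (np.int64(201), -36), (np.int64(223), 19), (np.int64(221), 18), (np.int64(153), 16), (np.int64(151), -16)]
w7 [(np.int64(200), -84), (np.int64(222), 50), (np.int64(199), -45), (np.int64(201), -40), (np.int64(223), 21), (np.int64(202), 20), (np.int64(221), 20), (np.int64(203), 14)]
w8 [(np.int64(200), -86), (np.int64(124), -86), (np.int64(142), 84), (np.int64(125), -63), (np.int64(141), 56), (np.int64(222), 51), (np.int64(199), -44), (np.int64(143), 43)]
w9 [(np.int64(200), -87), (np.int64(123), -86), (np.int64(122), -57), (np.int64(151), 53), (np.int64(222), 51), (np.int64(199), -44), (np.int64(150), 37), (np.int64(201), -36)]
```

arm_command --rows "1 -0.5 0 15 0 0 0;1 0 0 25 0 0 0;1 0 0 25 0 0 0;1 0 0 15 0 0 0;1 0 0 8 0 0 0"

```text
time_s: 12.35
position: [0.5201, 0.0803, 0.0435]
tool_rot: [[-0.105, 0.994, -0.003], [0.994, 0.105, 0.0], [0.0, -0.003, -1.0]]
ft_force: [-0.9, -0.8, -1.3]
grip_width: 0.0216
```

arm_command --rows "1 0 0 8 0 0 0;1 0 0 5 0 0 0;1 0 0 4 0 0 0;1 0 0 0 0 0 0;1 0 0 0 0 0 0"

```text
time_s: 12.77
position: [0.521, 0.0812, 0.0288]
tool_rot: [[-0.106, 0.994, 0.001], [0.994, 0.106, -0.0], [-0.0, 0.001, -1.0]]
ft_force: [-0.8, -0.4, -1.7]
grip_width: 0.0218
```

```bash
python3 - <<'E'
from shut import *
s=readout.observe(); yaw=np.radians(5.95); n=np.array([np.cos(yaw),np.sin(yaw),0]); t=np.array([-np.sin(yaw),np.cos(yaw),0])
print(s["position"],s["ft_force"],"n,t",s["position"]@n,s["position"]@t)
m,im=snap("wrist","w10"); np.save("w10.npy",m,allow_pickle=True); print(rows("w10"))
cv2.imwrite("pics/c10.png",cv2.resize(im[80:330,180:560],None,fx=2,fy=2))
b=cv2.GaussianBlur(im[:,:,0].astype(float)-im[:,:,2],(3,3),0)
# edges on blue along rows/cols: list run boundaries
for r in (130,140,150,160,240,250,260,270): 
    k=(b[r]>40).astype(int); e=np.flatnonzero(np.diff(k)); print("row",r,e.tolist())
for c in (200,225,250,270,360,380,400,450,480,500,520):
    k=(b[:,c]>40).astype(int); e=np.flatnonzero(np.diff(k)); print("col",c,e.tolist())
E
```

```text
[0.52104837 0.08122057 0.02877629] [-0.7538672  -0.39869702 -1.68120088] n,t 0.5266607144964528 0.026770854183677847
[(np.int64(200), -86), (np.int64(151), 65), (np.int64(222), 51), (np.int64(150), 46), (np.int64(199), -44), (np.int64(201), -40), (np.int64(152), 30), (np.int64(142), 24)]
row 130 []
row 140 []
row 150 [203, 379]
row 160 []
row 240 [280, 283, 456, 519]
row 250 [224, 284, 348, 565]
row 260 [225, 284, 348, 563]
row 270 [226, 284, 348, 562]
col 200 []
col 225 [141, 151, 178, 199, 216, 225, 242, 252]
col 250 [141, 151, 190, 199, 223, 225, 241, 304]
col 270 [141, 151, 197, 198, 241, 288]
col 360 [142, 152, 179, 197, 241, 276]
col 380 [144, 147, 242, 293]
col 400 [242, 318]
col 450 [242, 325]
col 480 [166, 338]
col 500 [166, 323]
col 520 [167, 185, 240, 318]
```

```bash
python3 - <<'E'
from shut import *
m=np.load("w10.npy",allow_pickle=True).item(); im=cv2.imread("pics/w10.png"); s=readout.observe()
b=cv2.GaussianBlur(im[:,:,0].astype(float)-im[:,:,2],(3,3),0)
for r in (144,146,148): print(r,np.flatnonzero(np.diff((b[r]>40).astype(int))).tolist())
yaw=np.radians(5.95); n=np.array([np.cos(yaw),np.sin(yaw),0]); t=np.array([-np.sin(yaw),np.cos(yaw),0])
O=np.array([.5645,-.008])
def P(px,z): W=plane(m,[px],z)[0]; return ((np.array([W@n,W@t])-O)*1e3).round(1)
for nm,px in dict(jawrec_top=(300,141.5),jawrec_topR=(360,142.5),trough_up_L=(240,241.5),trough_up_R=(430,242.5),driver_top=(490,166.5)).items(): print(nm,P(px,.006),P(px,.02))
for nm,px in dict(trough_low_R=(520,318.5),trough_L=(225,260),trough_R=(563.5,260),driver_bot=(480,338.5)).items(): print(nm,P(px,.006),P(px,.02))
print("jaw top",P((317,151.5),.035),"housing front",P((317,200.5),.0395))
E
```

```text
144 [202, 379]
146 [202, 380]
148 [202, 379]
jawrec_top [-44.7  98. ] [-44.   98.3]
jawrec_topR [-18.2  97.7] [-19.8  97.9]
trough_up_L [-73.4  52.1] [-70.4  56.1]
trough_up_R [16.4 51.8] [12.  55.9]
driver_top [41.  87.6] [34.6 88.7]
trough_low_R [65.9 11.8] [57.4 19.1]
trough_L [-81.1  42.9] [-77.5  47.7]
trough_R [83. 43.] [73.1 47.8]
driver_bot [46.6  0.6] [39.7  8.9]
jaw top [-37.1  94.9] housing front [-37.1  77.5]
```

arm_command --rows "1 -1 -1.5 0 0 0 0;1 0 0 3 0 0 0;1 0 0 3 0 0 0;1 0 0 2 0 0 0;1 0 0 0 0 0 0"

```text
time_s: 13.23
position: [0.5191, 0.0802, 0.0198]
tool_rot: [[-0.106, 0.994, -0.001], [0.994, 0.106, 0.0], [0.0, -0.001, -1.0]]
ft_force: [-0.3, -1.2, -1.1]
grip_width: 0.0216
```

arm_command --rows "1 0 0 2 0 0 0;1 0 0 2 0 0 0;1 0 0 0 0 0 0;1 0 0 0 0 0 0"

```text
time_s: 13.57
position: [0.5193, 0.0802, 0.0162]
tool_rot: [[-0.106, 0.994, -0.0], [0.994, 0.106, 0.0], [0.0, -0.0, -1.0]]
ft_force: [-0.5, 0.6, -1.6]
grip_width: 0.0217
```

arm_command --rows "1 0 0 2 0 0 0;1 0 0 2 0 0 0;1 0 0 0 0 0 0;1 0 0 0 0 0 0"

```text
time_s: 13.9
position: [0.5193, 0.0801, 0.0122]
tool_rot: [[-0.106, 0.994, -0.0], [0.994, 0.106, 0.0], [0.0, -0.0, -1.0]]
ft_force: [-0.1, -0.5, -0.8]
grip_width: 0.0215
```

arm_command --rows "1 0 0 2 0 0 0;1 0 0 1 0 0 0;1 0 0 0 0 0 0;1 0 0 0 0 0 0"

```text
time_s: 14.23
position: [0.5193, 0.0802, 0.0093]
tool_rot: [[-0.106, 0.994, -0.0], [0.994, 0.106, -0.0], [0.0, -0.0, -1.0]]
ft_force: [0.8, -0.0, -1.0]
grip_width: 0.0214
```

arm_command --rows "1 0 0 1 0 0 0;1 0 0 0 0 0 0;1 0 0 0 0 0 0"

```text
time_s: 14.48
position: [0.5193, 0.0802, 0.0083]
tool_rot: [[-0.106, 0.994, -0.0], [0.994, 0.106, 0.0], [0.0, -0.0, -1.0]]
ft_force: [0.1, -0.2, -0.7]
grip_width: 0.022
```

arm_command --rows "1 0 0 1 0 0 0;1 0 0 0 0 0 0;1 0 0 0 0 0 0"

```text
time_s: 14.73
position: [0.5193, 0.0801, 0.0073]
tool_rot: [[-0.106, 0.994, -0.0], [0.994, 0.106, -0.0], [-0.0, -0.0, -1.0]]
ft_force: [-0.5, -0.1, -1.1]
grip_width: 0.0217
```

arm_command --rows "1 0 0 1 0 0 0;1 0 0 0 0 0 0;1 0 0 0 0 0 0;1 1.5 0 0 0 0 0;1 0 0 0 0 0 0"

```text
time_s: 15.15
position: [0.5196, 0.0814, 0.0071]
tool_rot: [[-0.106, 0.994, 0.001], [0.994, 0.106, -0.001], [-0.001, 0.001, -1.0]]
ft_force: [-0.8, -2.3, 7.0]
grip_width: 0.0217
```

arm_command --rows "0.75 0 0 0 0 0 0;0.7 0 0 0 0 0 0;0.6 0 0 0 0 0 0;0.6 0 0 0 0 0 0;0.6 0 0 0 0 0 0" --squeeze 20

```text
time_s: 15.57
position: [0.5192, 0.0817, 0.0062]
tool_rot: [[-0.106, 0.994, -0.0], [0.994, 0.106, 0.0], [0.0, -0.0, -1.0]]
ft_force: [0.2, -0.2, 0.5]
grip_width: 0.0343
```

```bash
python3 - <<'E'
from shut import *
s=readout.observe(); print(s["position"],s["ft_force"],s["grip_width"])
m,im=snap("wrist","w11"); np.save("w11.npy",m,allow_pickle=True); print(rows("w11"))
E
```

```text
[0.51916985 0.08168883 0.00623462] [ 0.1949322  -0.20863088  0.49876307] 0.034280775981033615
[(np.int64(201), -79), (np.int64(202), -48), (np.int64(223), 43), (np.int64(200), -40), (np.int64(153), 37), (np.int64(224), 30), (np.int64(145), 30), (np.int64(152), 29)]
```

arm_command --rows "0.6 0 0 -10 0 0 0;0.6 0 0 -20 0 0 0;0.4 0 0 -35 0 0 0;0.2 0 0 -40 0 0 0;0 0 0 -40 0 0 0"

```text
time_s: 16.03
position: [0.5186, 0.0817, 0.1535]
tool_rot: [[-0.106, 0.994, -0.001], [0.994, 0.106, 0.0], [0.0, -0.001, -1.0]]
ft_force: [0.3, -0.1, -0.2]
grip_width: 0.0695
```

arm_command --rows "0 0 0 -40 0 0 0;0 0 0 0 0 0 0;0 0 0 0 0 0 0"

```text
time_s: 16.28
position: [0.5198, 0.0817, 0.1939]
tool_rot: [[-0.106, 0.994, 0.005], [0.994, 0.106, -0.0], [-0.001, 0.005, -1.0]]
ft_force: [0.1, -0.9, -0.6]
grip_width: 0.0853
```

```bash
python3 - <<'E'
from shut import *
m,im=snap("wrist","w12"); np.save("w12.npy",m,allow_pickle=True)
goal([.54,-.2,.2],96)
yaw=np.radians(5.95); n=np.array([np.cos(yaw),np.sin(yaw),0]); t=np.array([-np.sin(yaw),np.cos(yaw),0]); O=np.array([.564,-.008])
hsv=cv2.cvtColor(im,cv2.COLOR_BGR2HSV)
def P(px,z): W=plane(m,px,z); return ((np.c_[W@n,W@t]-O)*1e3).round(1)
w=lambda x,y,z: proj(m,(O[0]+x/1e3)*n+(O[1]+y/1e3)*t+[0,0,z])[0].round(1)
print("expected: jaw mid top",w(-38,93,.010),"housing front",w(-37.5,75.5,.0175),"rear",w(-37.5,11.5,.0175),"jaw tips",w(-83,93,.010),w(-12,93,.01),"tail",w(-38,-71.5,.01))
k=cv2.inRange(hsv,(0,0,110),(180,70,255)); 
n_,l,st,c=cv2.connectedComponentsWithStats(k)
for i in range(1,n_):
    if 80<st[i,4]<6000: print(st[i],c[i].round(1))
E
```

```text
t 16.33 shift [-282.3   -9.    -8.1] turn z -89.9 q6 -10.1 tilt [ 0.06 -0.  ]
expected: jaw mid top [316.1 145. ] housing front [316.7 166.2] rear [316.5 238.4] jaw tips [263.9 144.9] [346.2 145. ] tail [315.8 318.3]
[ 263  143   83   36 1748] [300.3 155.7]
[308 173  18  38 654] [316.7 191.2]
[ 307  238   18   80 1380] [315.8 277.1]
[  0 317   9  49 294] [  4.  343.9]
[142 338  18  13 132] [153.2 343. ]
[604 353  36  29 490] [627.7 361.8]
[ 507  433   69   47 2028] [539.2 461.2]
[116 446  14  34 245] [121.5 466.2]
```

arm_command --rows "0 -38 0 0 0 0 0;0 -38 0 0 0 0 0;0 -38 0 0 0 0 0;0 -38 0 0 0 0 0;0 -38 0 0 0 0 0"

```text
time_s: 16.75
position: [0.5385, -0.1087, 0.1897]
tool_rot: [[-0.106, 0.994, -0.003], [0.994, 0.106, 0.002], [0.002, -0.003, -1.0]]
ft_force: [0.5, 1.0, -0.6]
grip_width: 0.0855
```

arm_command --rows "0 -38 0 0 0 0 0;0 -38 0 0 0 0 0;0 -38 0 0 0 0 0;0 -36 0 0 0 0 0;0 0 0 0 0 0 -7"

```text
time_s: 17.17
position: [0.5545, -0.2622, 0.1886]
tool_rot: [[-0.221, 0.975, -0.003], [0.975, 0.221, 0.001], [0.001, -0.003, -1.0]]
ft_force: [-0.9, 0.7, -0.6]
grip_width: 0.0857
```

arm_command --rows "0 0 0 0 0 0 -7;0 0 0 0 0 0 -7;0 0 0 0 0 0 -7;0 0 0 0 0 0 -7;0 0 0 0 0 0 -7"

```text
time_s: 17.58
position: [0.5546, -0.2561, 0.1893]
tool_rot: [[-0.748, 0.664, -0.003], [0.664, 0.748, 0.002], [0.004, -0.0, -1.0]]
ft_force: [0.3, 0.3, 0.5]
grip_width: 0.0853
```

arm_command --rows "0 0 0 0 0 0 -7;0 0 0 0 0 0 -7;0 0 0 0 0 0 -7;0 0 0 0 0 0 -7;0 0 0 0 0 0 -7"

```text
time_s: 18.0
position: [0.5547, -0.256, 0.1893]
tool_rot: [[-0.993, 0.114, -0.003], [0.114, 0.993, 0.002], [0.004, 0.002, -1.0]]
ft_force: [-0.2, -0.7, 0.2]
grip_width: 0.0852
```

arm_command --rows "0 0 0 0 0 0 -7;0 0 0 0 0 0 0;0 0 0 0 0 0 0"

```text
time_s: 18.25
position: [0.5549, -0.2562, 0.1899]
tool_rot: [[-1.0, 0.002, -0.002], [0.002, 1.0, 0.002], [0.002, 0.002, -1.0]]
ft_force: [-0.1, -0.5, 0.5]
grip_width: 0.0853
```

```bash
python3 - <<'E'
from h import *
s=readout.observe(); print(s["position"],s["q"].round(1),s["tool_rot"].round(3).tolist())
m,im=snap("wrist","w13"); np.save("w13.npy",m,allow_pickle=True)
hsv=cv2.cvtColor(im,cv2.COLOR_BGR2HSV); k=cv2.inRange(hsv,(18,120,80),(35,255,255)); k=cv2.morphologyEx(k,cv2.MORPH_CLOSE,np.ones((9,9)))
ct,_=cv2.findContours(k,0,2)
for c in ct:
    if cv2.contourArea(c)>200: 
        r=cv2.minAreaRect(c); W=plane(m,cv2.boxPoints(r),.011); print(r,W[:,:2].round(4).tolist(),W.mean(0).round(4),[ang(W[i],W[(i+1)%4]) for i in(0,1)],[np.linalg.norm(W[(i+1)%4]-W[i]).round(4) for i in(0,1)])
E
```

```text
[ 0.55485061 -0.25615364  0.18992014] [ -35.9   29.6   67.6   -0.    82.9 -125.7] [[-1.0, 0.002, -0.002], [0.002, 1.0, 0.002], [0.002, 0.002, -1.0]]
((286.5, 186.0), (110.0, 27.0), 90.0) [[0.4866, -0.2923], [0.4867, -0.2696], [0.5829, -0.2709], [0.5829, -0.2953]] [ 0.5348 -0.282   0.011 ] [np.float64(89.77), np.float64(-0.78)] [np.float64(0.0227), np.float64(0.0962)]
```

```bash
python3 - <<'E'
from h import *
m=np.load("w13.npy",allow_pickle=True).item(); im=cv2.imread("pics/w13.png")
hsv=cv2.cvtColor(im,cv2.COLOR_BGR2HSV); k=cv2.inRange(hsv,(18,120,80),(35,255,255)); k=cv2.morphologyEx(k,cv2.MORPH_CLOSE,np.ones((9,9)))
ys,xs=np.nonzero(k[120:260,230:340]); W=plane(m,np.c_[xs+230,ys+120],.014)
v=cv2.fitLine(W[:,:2].astype(np.float32),cv2.DIST_L2,0,1e-4,1e-4).ravel(); print(v,np.degrees(np.arctan2(v[1],v[0]))%180)
# row centres along handle
for y in range(135,242,15):
    x=np.flatnonzero(k[y]); print(y,x.min(),x.max(),plane(m,[(x.mean(),y)],.014)[0].round(4))
g=cv2.cvtColor(im,cv2.COLOR_BGR2GRAY); 
for y in (255,270,285,300): print(y,g[y,270:305].tolist())
goal([.538,-.282,.1],89)
E
```

```text
[ 0.9998106  -0.0194634   0.53077877 -0.28179392] 178.88477
135 275 298 [ 0.49   -0.2808  0.014 ]
150 273 300 [ 0.5023 -0.281   0.014 ]
165 14 299 [ 0.5147 -0.29    0.014 ]
180 34 299 [ 0.5274 -0.304   0.014 ]
195 53 299 [ 0.5404 -0.3088  0.014 ]
210 77 298 [ 0.5537 -0.2962  0.014 ]
225 98 296 [ 0.5673 -0.298   0.014 ]
240 119 294 [ 0.5811 -0.299   0.014 ]
255 [102, 107, 102, 104, 99, 103, 101, 106, 106, 105, 102, 104, 109, 103, 113, 144, 155, 152, 140, 122, 104, 112, 109, 105, 103, 103, 106, 104, 101, 103, 105, 99, 103, 105, 102]
270 [104, 101, 104, 101, 105, 103, 103, 105, 103, 103, 98, 104, 99, 103, 118, 143, 150, 150, 143, 118, 105, 104, 106, 106, 104, 103, 100, 103, 104, 102, 106, 104, 110, 106, 103]
285 [101, 103, 107, 103, 105, 108, 105, 101, 108, 111, 105, 108, 108, 100, 105, 143, 155, 153, 147, 125, 105, 101, 105, 102, 103, 106, 99, 105, 104, 103, 101, 105, 104, 101, 104]
300 [103, 102, 100, 103, 105, 104, 103, 102, 99, 107, 103, 103, 103, 97, 110, 138, 149, 148, 144, 125, 104, 104, 104, 106, 101, 104, 105, 102, 100, 105, 102, 104, 104, 104, 105]
t 18.3 shift [ 16.7 -25.9  90.2] turn z 0.9 q6 -125.7 tilt [-0.1   0.07]
```

arm_command --rows "0 17 -26 30 0 0 0.9;0 0 0 40 0 0 0;0 0 0 40 0 0 0;0 0 0 40 0 0 0;0.2 0 0 20 0 0 0" --squeeze 25

```text
time_s: 18.72
position: [0.5368, -0.2802, 0.0175]
tool_rot: [[-1.0, 0.018, -0.005], [0.018, 1.0, 0.004], [0.006, 0.004, -1.0]]
ft_force: [-0.7, 0.5, -0.8]
grip_width: 0.0756
```

arm_command --rows "0.4 0 0 11 0 0 0;0.5 0 0 5 0 0 0;0.5 0 0 0 0 0 0;0.5 0 0 0 0 0 0;0.6 0 0 0 0 0 0"

```text
time_s: 19.13
position: [0.5396, -0.2821, 0.008]
tool_rot: [[-1.0, 0.015, 0.002], [0.014, 1.0, -0.002], [-0.002, -0.002, -1.0]]
ft_force: [1.2, 0.6, -0.2]
grip_width: 0.0342
```

arm_command --rows "0.7 0 0 0 0 0 0;0.8 0 0 0 0 0 0;1 0 0 0 0 0 0;1 0 0 0 0 0 0;1 0 0 0 0 0 0"

```text
time_s: 19.55
position: [0.5395, -0.282, 0.0078]
tool_rot: [[-1.0, 0.014, 0.002], [0.014, 1.0, -0.002], [-0.002, -0.002, -1.0]]
ft_force: [-0.6, 0.1, 6.5]
grip_width: 0.023
```

```bash
python3 - <<'E'
from h import *
s=readout.observe(); print(s["position"],s["ft_force"],s["grip_width"]); goal([.538,-.282,.003],88.9)
m,im=snap("wrist","w14"); np.save("w14.npy",m,allow_pickle=True)
hsv=cv2.cvtColor(im,cv2.COLOR_BGR2HSV); k=cv2.inRange(hsv,(18,120,80),(35,255,255)); k=cv2.morphologyEx(k,cv2.MORPH_CLOSE,np.ones((9,9)))
ct,_=cv2.findContours(k,0,2)
for c in ct:
    if cv2.contourArea(c)>200: print(cv2.boundingRect(c))
k[:, :250]=0;k[:,390:]=0
for y in range(10,400,15):
    x=np.flatnonzero(k[y])
    if len(x)>5: print(y,x.min(),x.max(),((plane(m,[(x.mean(),y)],.014)[0]-s["position"])@s["tool_rot"]*1e3).round(1))
E
```

```text
[ 0.53947583 -0.2819742   0.00781067] [-0.57901462  0.11773976  6.45801148] 0.02304142459932824
t 19.55 shift [ 1.5 -0.   4.8] turn z 0.3 q6 -127.9 tilt [ 0.11 -0.09]
(0, 375, 42, 34)
(287, 165, 62, 229)
175 291 344 [49.8  0.9 -6.3]
190 288 347 [44.2  0.9 -6.3]
205 287 348 [38.4  0.9 -6.3]
220 287 347 [32.6  0.7 -6.3]
235 288 347 [26.6  0.9 -6.2]
250 288 346 [20.5  0.7 -6.2]
265 289 346 [14.3  0.9 -6.2]
280 289 346 [ 7.9  0.9 -6.2]
295 289 345 [ 1.3  0.7 -6.2]
310 290 345 [-5.4  0.9 -6.2]
325 290 345 [-12.3   0.9  -6.2]
340 296 339 [-19.3   0.9  -6.2]
355 299 336 [-26.5   0.9  -6.1]
370 298 337 [-34.    0.9  -6.1]
385 298 337 [-41.6   0.9  -6.1]
```

arm_command --rows "1 0 0 -8 0 0 0;1 0 0 -20 0 0 0;1 0 0 -40 0 0 0;1 0 0 -40 0 0 0;1 0 0 -40 0 0 0" --squeeze 50

```text
time_s: 20.02
position: [0.5385, -0.2812, 0.1566]
tool_rot: [[-1.0, 0.014, -0.0], [0.014, 1.0, 0.0], [0.0, 0.0, -1.0]]
ft_force: [0.0, -0.5, -1.1]
grip_width: 0.0225
```

arm_command --rows "1 -3 20 0 0 0 0;1 -5.5 37 0 0 0 0;1 -5.5 37 0 0 0 0;1 -5.5 37 0 0 0 0;1 -5.5 37 0 0 0 0"

```text
time_s: 20.43
position: [0.5661, -0.1123, 0.1551]
tool_rot: [[-1.0, 0.015, 0.0], [0.015, 1.0, -0.0], [-0.0, -0.0, -1.0]]
ft_force: [1.1, -0.8, -1.2]
grip_width: 0.0222
```

arm_command --rows "1 -5.5 37 0 0 0 0;1 -5.5 37 0 0 0 0;1 -5.5 37 0 0 0 0;1 -5.5 37 0 0 0 0;1 -5.5 37 0 0 0 0"

```text
time_s: 20.85
position: [0.5962, 0.0726, 0.1551]
tool_rot: [[-1.0, 0.014, 0.0], [0.014, 1.0, -0.0], [-0.0, -0.0, -1.0]]
ft_force: [1.3, -0.8, -0.1]
grip_width: 0.0225
```

arm_command --rows "1 0 17 0 0 0 3;1 0 0 0 0 0 7;1 0 0 0 0 0 7;1 0 0 0 0 0 7;1 0 0 0 0 0 7"

```text
time_s: 21.27
position: [0.5964, 0.088, 0.1549]
tool_rot: [[-0.847, 0.532, 0.0], [0.532, 0.847, -0.0], [-0.0, 0.0, -1.0]]
ft_force: [-0.6, -0.5, -0.7]
grip_width: 0.0223
```

arm_command --rows "1 0 0 0 0 0 7;1 0 0 0 0 0 7;1 0 0 0 0 0 7;1 0 0 0 0 0 7;1 0 0 0 0 0 7"

```text
time_s: 21.68
position: [0.5964, 0.0877, 0.1549]
tool_rot: [[-0.388, 0.922, 0.0], [0.922, 0.388, -0.0], [-0.0, 0.0, -1.0]]
ft_force: [0.7, -0.2, -1.3]
grip_width: 0.022
```

arm_command --rows "1 0 0 0 0 0 7;1 0 0 0 0 0 7;1 0 0 0 0 0 3;1 0 0 0 0 0 0;1 0 0 0 0 0 0"

```text
time_s: 22.1
position: [0.5965, 0.0877, 0.1548]
tool_rot: [[-0.11, 0.994, 0.0], [0.994, 0.11, -0.0], [-0.0, 0.0, -1.0]]
ft_force: [-0.3, -0.5, -0.9]
grip_width: 0.0227
```

```bash
python3 - <<'E'
from h import *
s=readout.observe(); print(s["position"],s["ft_force"],s["grip_width"]); goal([.5975,.0871,.05],5.95)
E
```

```text
[0.5965163  0.08767638 0.15476951] [-0.26665995 -0.53445672 -0.89347358] 0.02265469580008315
t 22.1 shift [ -0.7   0.9 104.8] turn z 0.3 q6 -9.2 tilt [ 0.01 -0.  ]
```

arm_command --rows "1 -0.7 0.9 20 0 0 0;1 0 0 30 0 0 0;1 0 0 30 0 0 0;1 0 0 15 0 0 0;1 0 0 8 0 0 0"

```text
time_s: 22.52
position: [0.5965, 0.0871, 0.0492]
tool_rot: [[-0.11, 0.994, -0.004], [0.994, 0.11, 0.0], [0.001, -0.004, -1.0]]
ft_force: [-0.3, 0.1, -0.8]
grip_width: 0.0223
```

arm_command --rows "1 0 0 0 0 0 0;1 0 0 0 0 0 0"

```text
time_s: 22.68
position: [0.5981, 0.0871, 0.0522]
tool_rot: [[-0.109, 0.994, 0.001], [0.994, 0.109, -0.0], [-0.0, 0.001, -1.0]]
ft_force: [0.1, -0.1, -0.3]
grip_width: 0.0222
```

```bash
python3 - <<'E'
from h import *
s=readout.observe(); print(s["position"],s["ft_force"])
m,im=snap("wrist","w15"); np.save("w15.npy",m,allow_pickle=True)
b=cv2.GaussianBlur(im[:,:,0].astype(float)-im[:,:,2],(3,3),0)
yaw=np.radians(5.95); n=np.array([np.cos(yaw),np.sin(yaw),0]); t=np.array([-np.sin(yaw),np.cos(yaw),0]); O=np.array([.5637,-.0078])
w=lambda x,y,z: proj(m,(O[0]+x/1e3)*n+(O[1]+y/1e3)*t+[0,0,z])[0].round(1)
for nm,x,y in [("rec TL",25.5,87),("rec TR",55.5,87),("trough UR",82.5,54),("trough LR",82.5,12)]: print(nm,w(x,y,.006),w(x,y,.02))
for r in range(150,340,10): print("row",r,np.flatnonzero(np.diff((b[r,200:620]>40).astype(int)))+200)
for c in range(280,480,20): print("col",c,np.flatnonzero(np.diff((b[:,c]>40).astype(int))))
hsv=cv2.cvtColor(im,cv2.COLOR_BGR2HSV); k=cv2.inRange(hsv,(18,120,80),(35,255,255)); k=cv2.morphologyEx(k,cv2.MORPH_CLOSE,np.ones((9,9)))
k[:, :250]=0;k[:,390:]=0
print("yellow",cv2.boundingRect(cv2.findNonZero(k)))
for y in range(170,400,40):
    x=np.flatnonzero(k[y])
    if len(x)>5: W=plane(m,[(x.mean(),y)],s["position"][2]+.0062)[0]; print(y,x.min(),x.max(),((np.array([W@n,W@t])-O)*1e3).round(1))
cv2.imwrite("pics/c15.png",cv2.resize(im[100:400,200:600],None,fx=2,fy=2))
E
```

```text
[0.59806485 0.08705073 0.05216355] [ 0.09802141 -0.11609076 -0.26517242]
rec TL [287.  158.1] [284.7 159.9]
rec TR [346.1 158.4] [348.4 160.2]
trough UR [395.5 222.1] [401.3 228.5]
trough LR [391.  295.3] [396.1 306.3]
row 150 [206 212]
row 160 [213 285 302 331 346]
row 170 [214 285 291 342 346]
row 180 [214 285 287]
row 190 []
row 200 []
row 210 []
row 220 []
row 230 [286 348 396]
row 240 [287 347 395]
row 250 [287 347 395]
row 260 [288 346 394]
row 270 [288 346 394]
row 280 [272 363 393]
row 290 [258 376 392]
row 300 []
row 310 []
row 320 []
row 330 []
col 280 [224 277]
col 300 [156 164]
col 320 []
col 340 [156 168]
col 360 [224 276]
col 380 [224 292]
col 400 []
col 420 []
col 440 []
col 460 []
yellow (286, 165, 63, 229)
170 294 340 [40.8 85.8]
210 286 348 [40.8 70.6]
250 289 346 [41.1 54.6]
290 290 345 [41.2 37.7]
330 292 344 [41.5 19.6]
370 298 337 [41.4  0.2]
```

arm_command --rows "1 0 -1 8 0 0 0.4;1 0 0 6 0 0 0;1 0 0 4 0 0 0;1 0 0 3 0 0 0;1 0 0 0 0 0 0"

```text
time_s: 23.15
position: [0.5963, 0.087, 0.0297]
tool_rot: [[-0.101, 0.995, -0.001], [0.995, 0.101, 0.0], [0.0, -0.001, -1.0]]
ft_force: [0.3, 0.1, -0.6]
grip_width: 0.0222
```

arm_command --rows "1 0 0 2 0 0 0;1 0 0 2 0 0 0;1 0 0 2 0 0 0;1 0 0 0 0 0 0;1 0 0 0 0 0 0"

```text
time_s: 23.57
position: [0.5966, 0.0869, 0.0243]
tool_rot: [[-0.101, 0.995, -0.0], [0.995, 0.101, 0.0], [0.0, -0.0, -1.0]]
ft_force: [-0.8, -0.5, -1.1]
grip_width: 0.0222
```

arm_command --rows "1 0 0 2 0 0 0;1 0 0 2 0 0 0;1 0 0 2 0 0 0;1 0 0 0 0 0 0;1 0 0 0 0 0 0"

```text
time_s: 23.98
position: [0.5965, 0.087, 0.0182]
tool_rot: [[-0.101, 0.995, -0.0], [0.995, 0.101, -0.0], [0.0, -0.0, -1.0]]
ft_force: [-0.3, -1.1, -0.3]
grip_width: 0.0218
```

Sliding in freely; expected home at TCP z ≈ 0.0138.

arm_command --rows "1 0 0 2 0 0 0;1 0 0 1 0 0 0;1 0 0 0 0 0 0;1 0 0 0 0 0 0"

```text
time_s: 24.32
position: [0.5966, 0.087, 0.0153]
tool_rot: [[-0.101, 0.995, -0.0], [0.995, 0.101, 0.0], [0.0, -0.0, -1.0]]
ft_force: [0.0, -1.0, -0.7]
grip_width: 0.0222
```

arm_command --rows "1 0 0 1 0 0 0;1 0 0 0 0 0 0;1 0 0 0 0 0 0"

```text
time_s: 24.57
position: [0.5967, 0.087, 0.0144]
tool_rot: [[-0.101, 0.995, 0.0], [0.995, 0.101, -0.0], [-0.0, 0.0, -1.0]]
ft_force: [0.5, 0.1, 0.7]
grip_width: 0.0227
```

arm_command --rows "1 0 0 1 0 0 0;1 0 0 0 0 0 0;1 0 0 0 0 0 0"

```text
time_s: 24.82
position: [0.5967, 0.087, 0.0143]
tool_rot: [[-0.101, 0.995, 0.001], [0.995, 0.101, -0.0], [-0.0, 0.001, -1.0]]
ft_force: [-2.8, -1.1, 8.2]
grip_width: 0.0219
```

arm_command --rows "0.75 0 0 0 0 0 0;0.7 0 0 0 0 0 0;0.6 0 0 0 0 0 0;0.6 0 0 0 0 0 0;0.6 0 0 0 0 0 0" --squeeze 20

```text
time_s: 25.23
position: [0.5966, 0.087, 0.0132]
tool_rot: [[-0.101, 0.995, -0.0], [0.995, 0.101, 0.0], [0.0, -0.0, -1.0]]
ft_force: [-0.6, 0.1, 0.4]
grip_width: 0.0341
```

arm_command --rows "0.6 0 0 -8 0 0 0;0.6 0 0 -15 0 0 0;0.5 0 0 -30 0 0 0;0.5 0 0 -40 0 0 0;0.5 0 0 -40 0 0 0"

```text
time_s: 25.65
position: [0.596, 0.087, 0.148]
tool_rot: [[-0.101, 0.995, -0.002], [0.995, 0.101, 0.0], [0.0, -0.002, -1.0]]
ft_force: [0.9, 0.3, -0.8]
grip_width: 0.0428
```

arm_command --rows "0.5 -20 -35 -20 0 0 0;0.5 -20 0 0 0 0 0;0.5 -10 0 0 0 0 0;0.5 0 0 0 0 0 0;0.5 0 0 0 0 0 0"

```text
time_s: 26.07
position: [0.5694, 0.0354, 0.1642]
tool_rot: [[-0.1, 0.995, -0.001], [0.995, 0.1, 0.001], [0.001, -0.001, -1.0]]
ft_force: [-0.9, 0.5, 0.4]
grip_width: 0.0426
```

```bash
python3 - <<'E'
from h import *
s=readout.observe(); print(s["position"],s["ft_force"],s["grip_width"],s["time_s"])
m,im=snap("wrist","w16"); np.save("w16.npy",m,allow_pickle=True)
cv2.imwrite("pics/c16.png",cv2.resize(im[60:460,160:560],None,fx=1.5,fy=1.5,interpolation=2))
yaw=np.radians(5.95); n=np.array([np.cos(yaw),np.sin(yaw),0]); t=np.array([-np.sin(yaw),np.cos(yaw),0]); O=np.array([.5634,-.007])
w=lambda x,y,z: proj(m,(O[0]+x/1e3)*n+(O[1]+y/1e3)*t+[0,0,z])[0].round(1)
print("exp butt",w(40.5,84,.02),"blade end",w(40.5,-11,.02),"tip",w(40.5,-96,.019),"handle sides",w(28.5,60,.017),w(52.5,60,.017))
print("exp jaw",w(-83,93,.010),w(-12,93,.01),"tail",w(-38,-71.5,.01))
hsv=cv2.cvtColor(im,cv2.COLOR_BGR2HSV); k=cv2.inRange(hsv,(18,120,80),(35,255,255)); k=cv2.morphologyEx(k,cv2.MORPH_CLOSE,np.ones((9,9)))
k=k[:, :] ; nn,l,st,c=cv2.connectedComponentsWithStats(k); print([st[i].tolist() for i in range(1,nn) if st[i,4]>300])
k=cv2.inRange(hsv,(0,0,110),(180,70,255)); nn,l,st,c=cv2.connectedComponentsWithStats(k)
print([st[i].tolist() for i in range(1,nn) if 80<st[i,4]<4000])
E
```

```text
[0.56936981 0.03537036 0.16423439] [-0.85307381  0.52766254  0.41288911] 0.04262869395200576 26.0667
exp butt [362.1  86.4] blade end [359.2 213.4] tip [356.6 310.6] handle sides [345.1 120.5] [376.8 120.4]
exp jaw [197.6  76.8] [291.2  75.7] tail [265.1 280.2]
[[345, 81, 32, 131, 3520], [15, 325, 31, 25, 383]]
[[197, 75, 95, 43, 2281], [248, 108, 22, 45, 874], [252, 186, 24, 95, 1859], [354, 212, 10, 97, 558], [378, 280, 30, 52, 616], [511, 330, 40, 31, 699], [111, 387, 20, 29, 290], [115, 405, 71, 75, 1408], [450, 410, 21, 17, 218], [484, 458, 37, 22, 280]]
```

View pics/c16.png

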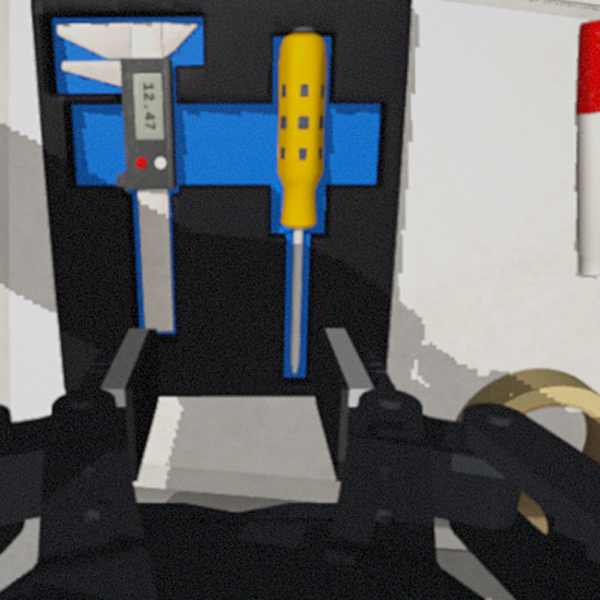

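```bash
python3 -c "
from rig import env; print(env.close_job())"
```

```text
the job is handed in; nothing more can be done
None
```

I shut the calipers and laid them in their recess, then laid the yellow screwdriver in its own recess. The job was handed in at about 26 s; it gave no verdict.

**Last checks:** In the final wrist picture both tools lie within about 2–3 mm of their expected places, in line, jaws shut and handle to the tray's +y. I judged height from where each tool met the recess floor, at a push of about 7–8 N. The calipers touched at the predicted level and the screwdriver about 0.5 mm above it. The gripper ended at z = 0.16 m, touching nothing. The arm went near none of the bystanders; I did not measure their positions afterwards.

**What disagreed:**
- **Fingertips:** They sat about 18–20 mm farther back than described. My first closings on the calipers therefore met nothing, and I found the right depth by gently touching the bench.
- **Calipers slider:** It crept open about 4 mm on the way to the tray. I shut it again with a quick stop, then a small push in the recess. The final gap between jaw and housing matched the shut reading.
- **Tray size:** In one picture the outline measured about 2% small, so I aligned both tools by the recess edges seen close up.

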